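# Fasten the ring case and hold the spring clip open over its earring card

### The job

This set is being put by for a customer: turn the brass turnbutton all the way across to secure the lid of the glazed ring case, leaving the lid shut. Then squeeze the handles of the steel spring clip to take it off the wall of the ticket box, and hold it, jaws gaping wide, around the middle of the top edge of the earring card, with the edge about a centimetre deep between the jaws and the jaws not touching the card. Finish while still squeezing and holding it there, so that I can slip the ticket in; don't bend the card over, and leave everything else where it is.

Things in the scene. Friction and masses are not known exactly. Their poses are not given: they have to be found in the camera images.
- button_pivot (a point): Pivot of the brass turnbutton, on its underside, 1 mm above the case's front rail. Axes: x from rail to lid, y along the rail, z up. Flat bar 14 mm wide, 6 thick: tongue reaches 38 mm from the pivot, tail 16 mm. On it, centred on the pivot, a thumb ridge along the bar, 28 mm long, 9 wide, its top 21 mm above this point: pinch it and twist, or push the tongue round. 95 mm clear either side along the rail.
- turnbutton (a joint): Angle of the turnbutton (rad). 0: tongue along the rail (+y of button_pivot), lid free. Grows as the tongue turns clockwise seen from above, to 1.57 at its stop: tongue straight across the lid (+x), lid secured. Starts between 0 and 0.4. Friction 0.04 N m; stays where it is left.
- case: Glazed ring case, dark wood, 200 (x) x 220 (y) x 55 mm high, fixed to the table; origin under its centre. Front rail along its -x side, 28 mm wide, its top flush with the lid's frame; the pivot of the turnbutton is at (-86, 0, 56) mm.
- lid (a joint): Hinge of the ring case's glazed lid (rad): 0 shut, as at the start; it opens upward and falls shut by its weight.
- clip_center (a point): Pivot of the loose steel spring clip (bulldog clip, 44 mm wide, 68 high, 70 g), half-way up it. Axes: z up to the handles, y along the pivot axis (clip's width), x across the jaws. Handles 24 mm wide rise in a V to rolled edges 5 mm thick, outer sides 47 mm apart along x, 38 mm above the pivot; squeezed along x to the stop: 25 mm apart, 42 mm above. 25 mm is clear outside them.
- clip: The same clip: origin and axes as clip_center. They belong to one half; both halves swing alike, so squeezing it open tips this frame by up to 0.28 rad about its y axis.
- clip_arm (a joint): Opening angle of the clip (rad): -0.15 shut, 0 with the jaws 4 mm apart as on the box wall, 0.55 fully open at its stop (lips about 18 mm apart). Sprung shut: squeezing at the handle edges takes about 5 N to start and 7 N to hold at the stop; a grip of 15 to 25 N holds it there firmly.
- ticketbox: Open plywood ticket box, 90 (x) x 130 (y) x 60 mm high, walls 4 mm, fixed; origin under its centre. At the start the clip bites the top of its front (-x) wall, jaws down, handles up, jaws gripping across x, pivot 10 mm above the wall's top. The tickets inside stay below the walls' tops.
- lip_a (a point): Inner lower edge of one jaw's lip, at mid width, 27 mm below the pivot. The jaws are hollow above the lips: a card edge can enter up to 20 mm from the lips' edges before it meets the coil.
- lip_b (a point): Inner lower edge of the other jaw's lip, at mid width.
- card_top (a point): Middle of the top edge of the upright earring card: stiff cream card 130 mm wide, 3 mm thick, its top 126 mm above the table, three pairs of earrings low on one face. Axes: x through the card's thickness, y along its top edge, z up. The top 30 mm is bare.
- cardstand: The card's fixed slotted wooden stand, 60 x 150 mm, 28 mm high; origin under its centre, axes as the upright card's.
- card (a joint): Bend of the card about its foot in the stand (rad), 0 upright; springs back. About 1.7 N at the top edge bends it 0.12 rad.
- burner: Bystander: silver incense burner with a domed top, 84 mm across, 148 mm high; origin under its centre.
- bangle: Bystander: thin silver bangle lying flat, 72 mm across, 18 mm high; origin under its centre.
- bangle_wide: Bystander: wide silver bangle lying flat, 68 mm across, 30 mm high; origin under its centre.
- polish: Bystander: little white bottle, 28 mm across, 65 mm high; origin under its centre.
- loupe: Bystander: folded eyeglass with a steel cover, 61 x 32 mm, 14 mm high; origin under the lens.
- brush: Bystander: small brush lying on the table; origin under its middle.
Not all that is in view belongs to the job. What is shaped like the clip but blue is not meant.

How it is judged:
By the outcome, as a careful person would: the job done as asked, in the order asked, and still so for the second after the job is handed in, while the arm keeps its last pose, push and grip.
It also fails if it takes over 61 s, if anything falls off the work surface, if the arm or the gripper's body presses on something with over 40 N, if the wrist force passes 120 N, or if a joint passes its speed limit or range.

### The arm

A 7-joint arm with a two-finger parallel gripper is mounted at the origin on the work surface. World frame = base frame: x ahead of the robot, y to its left, z up, the work surface at z = 0. Lengths are in m, angles in rad, forces in N, time in s.
With the tool pointing down it reaches from about 0.4 to 0.85 m from the base axis. Payload 4.5 kg.
Tool frame: the origin (TCP) lies at the very end of the fingers, on their centre line; the grasp point (between the pads) lies bot.grip_point_offset behind it (bot.grip_point_offset is the distance from the TCP to the grasp point, in m); x points along the fingers, z is the direction in which the jaws open and shut, and the axes are right-handed (so a half turn about x gives the same grasp; the last joint's range is limited). The gripper opens to 85 mm and grips with 20 to 120 N. Pads are 22 mm wide; open, the fingers measure 114 mm over their backs; the gripper's body (76 mm by 85 mm) begins 54 mm behind the grasp point. The pads swing forward as they close: fully open they stand 13 mm farther back than shut.
Start: joints at [1.336, 0.689, -0.195, 1.565, 0.157, 0.902, -0.215], TCP at [0.166, -0.603, 0.231] pointing down, gripper open.
Joint ranges: [-3.01, 3.01], [-0.46, 2.08], [-1.47, 1.51], [0.13, 2.56], [-1, 4.14], [0.04, 2.09], [-2.66, 2.66]. Speed limits (rad/s): [2.57, 2.57, 3.14, 3.14, 3.14, 3.14, 3.14].

### API

Orientations are given as [roll, pitch, yaw] about the fixed x, y, z axes, in that order (R = Rz(yaw) Ry(pitch) Rx(roll)).
In Python, from plant import bot gives the robot as it stands.
- The arm moves only by the tool play_rows, never from a script. Its argument "series" is one flat list of numbers, 6 for each row, row after row: the shift along the tool's x, y, z in mm, then the turn, a rotation vector about the tool's x, y, z in degrees. A call has 1 to 20 rows; each row is the pose to reach, as a shift and turn from the pose commanded when the call began, along the tool's axes at that moment; what a row does not reach only later rows make up. A row lasts 1/10 s, in which the tool goes at most 50 mm and 8.59 degrees, less where a joint would pass 70% of its speed; a pose out of reach is approached as far as the arm can. A call with a gripper value outside its range is refused whole. "fingers" is the closure, from -1 (fully open) to 1 (shut), so that 0 is half open, set as the call begins (left out, the last holds). The fingers move at their own pace and stop on an object; the grip force is fixed at half the most. Time passes only in rows, so rows that repeat a pose let the fingers close. It gives the time, the measured TCP pose, the force and the opening at its end, in the units of the state.
- bot.observe(): the state, without advancing time (a new reading comes with each control period).
- bot.read_camera(name): name is "side" or "top"; returns a dict with "color" (400x640x3 uint8, red, green, blue), "range_z" (400x640 float32, m along the optical axis (not along the pixel's ray), 0 where there is no reading), "intrinsics" (3x3 intrinsics, pixels), "pose" (4x4, takes a point from camera to world coordinates). Camera axes: x right, y up, looking along -z (the intrinsics and any distortion apply to the point x, -y, -z); pixel columns grow to the right and rows downward; lengths in m; the calibration is good to about 2 mm. A picture is of the moment at which its call begins.
- bot.finish_job(): hands the job in, once; it reports no verdict.
The state is a dict: "t": time; "joints": joint angles; "dq": joint speeds; "joint_torque": joint torques, N m; "position": TCP position; "tool_rot": TCP orientation; "contact_force": force on the tool from outside, world axes, zero at the start; "moment": the same for the moment, N m; "width": finger opening in m.
Only numpy, scipy, OpenCV 4.12 (cv2) and the standard library are available. Lean on these libraries where they do the work, as an engineer would, in place of code of your own. Each camera call takes 0.05 s, during which the arm holds its last target.

## Working session

There is one attempt and no reset: what is moved stays moved. The work goes in short steps, Python scripts to look and compute and a tool call to move; the robot and the scene stay as the last step left them, time stands still between calls to the robot, and variables do not carry over. Pictures are saved under pics/ and viewed, and the job is handed in when it is done.

Besides the shell and the picture viewer there is one more tool, called after "Call:" as a command line: name --argument value ..., lists and objects as JSON in quotes. play_rows: Moves the arm, as the interface text tells. Its arguments: {"type":"object","properties":{"series":{"type":"array","items":{"type":"number"}},"fingers":{"type":"number"}},"required":["series"]}

```bash
mkdir -p pics; ls
cat > h.py <<'E'
import numpy as np, cv2
from plant import bot
def snap(n,tag):
    d=bot.read_camera(n)
    np.savez(f'pics/{tag}.npz',**d)
    cv2.imwrite(f'pics/{tag}.png',cv2.cvtColor(d['color'],cv2.COLOR_RGB2BGR))
    return d
def load(tag): return dict(np.load(f'pics/{tag}.npz'))
def ray(d,u,v):
    K=d['intrinsics'];T=d['pose']
    c=np.array([(u-K[0,2])/K[0,0],-(v-K[1,2])/K[1,1],-1.0])
    return T[:3,3],T[:3,:3]@c
def onz(d,u,v,z):
    o,r=ray(d,u,v); return o+r*(z-o[2])/r[2]
def pts(d):
    K=d['intrinsics'];T=d['pose'];z=d['range_z']
    v,u=np.mgrid[:400,:640]
    P=np.stack([(u-K[0,2])/K[0,0]*z,-(v-K[1,2])/K[1,1]*z,-z],-1)
    W=P@T[:3,:3].T+T[:3,3]; W[z==0]=np.nan
    return W
def proj(d,p):
    K=d['intrinsics'];T=d['pose']
    c=T[:3,:3].T@(np.asarray(p)-T[:3,3])
    return K[0,2]+K[0,0]*c[0]/-c[2], K[1,2]+K[1,1]*-c[1]/-c[2]
E
python3 - <<'E'
from h import *
for n in('side','top'):
    d=snap(n,n+'0'); print(n,d['pose'].round(3).tolist(),d['intrinsics'].round(1).tolist())
print(bot.observe(),bot.grip_point_offset)
E
```

```text
pics
side [[-0.84, 0.284, -0.462, 0.12], [-0.542, -0.399, 0.74, 0.696], [0.026, 0.872, 0.488, 0.59], [0.0, 0.0, 0.0, 1.0]] [[395.6, 0.0, 320.8], [0.0, 395.6, 200.9], [0.0, 0.0, 1.0]]
top [[-0.027, 0.987, -0.156, 0.413], [-0.999, -0.024, 0.025, -0.01], [0.021, 0.157, 0.987, 1.168], [0.0, 0.0, 0.0, 1.0]] [[429.0, 0.0, 320.2], [0.0, 429.0, 196.2], [0.0, 0.0, 1.0]]
{'t': 0.1, 'joints': array([ 1.33576315,  0.68994116, -0.1945183 ,  1.56625847,  0.15729735,
        0.90252411, -0.21509568]), 'dq': array([ 3.87867215e-05, -2.35123265e-03,  4.93856188e-04, -2.05716003e-03,
        1.39811915e-04, -3.86258263e-04,  3.42276789e-04]), 'joint_torque': array([-3.19241633e-03, -5.40593398e+01, -1.27176572e+00, -1.58985829e+01,
        9.28815018e-03,  4.30384971e-03, -1.11541164e-05]), 'position': array([ 0.16579794, -0.60198018,  0.23053369]), 'tool_rot': array([-3.06908568,  1.56905628,  1.91221637]), 'contact_force': array([ 0.65602641, -0.34045392,  0.49265406]), 'moment': array([0.00946549, 0.03372236, 0.02745372]), 'width': 0.0852962036335767} 0.0187
```

View pics/side0.png

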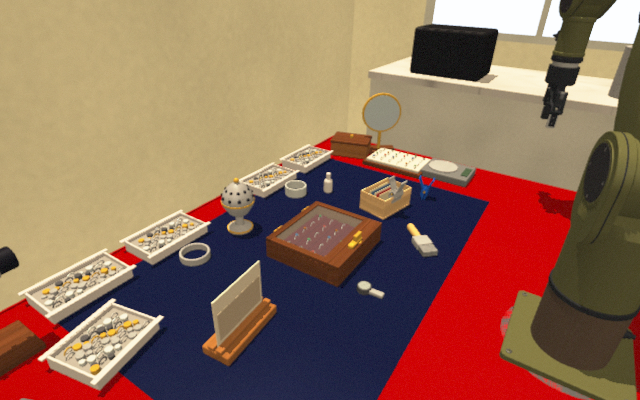

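View pics/top0.png

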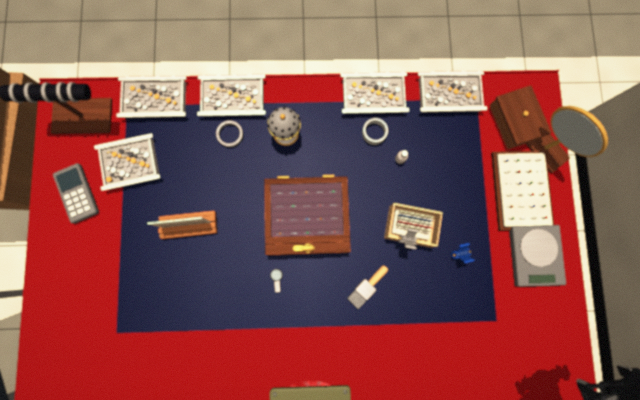

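The side view shows the card at (240,305), the case at (325,240) with the turnbutton at (355,240), and the ticket box at (385,197) with the clip near (398,187). In the top view the turnbutton is at (303,248), the clip at (409,240) and the card at (180,222). I'll zoom in on these.

Run:
```python
import cv2,numpy as np
s=cv2.imread('pics/side0.png');t=cv2.imread('pics/top0.png')
def c(i,x,y,w,h,k): return cv2.resize(i[y:y+h,x:x+w],(w*k,h*k),interpolation=cv2.INTER_CUBIC)
a=np.hstack([c(s,345,160,100,75,4),c(s,200,255,100,75,4)])
b=np.hstack([c(t,375,195,100,75,4),c(t,260,195,100,75,4)])
cv2.imwrite('pics/z0.png',np.vstack([a,b]))
cv2.imwrite('pics/z1.png',np.vstack([c(s,310,200,80,60,6),c(t,140,195,80,40,6)]))
```

```text
(no output)
```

View pics/z0.png

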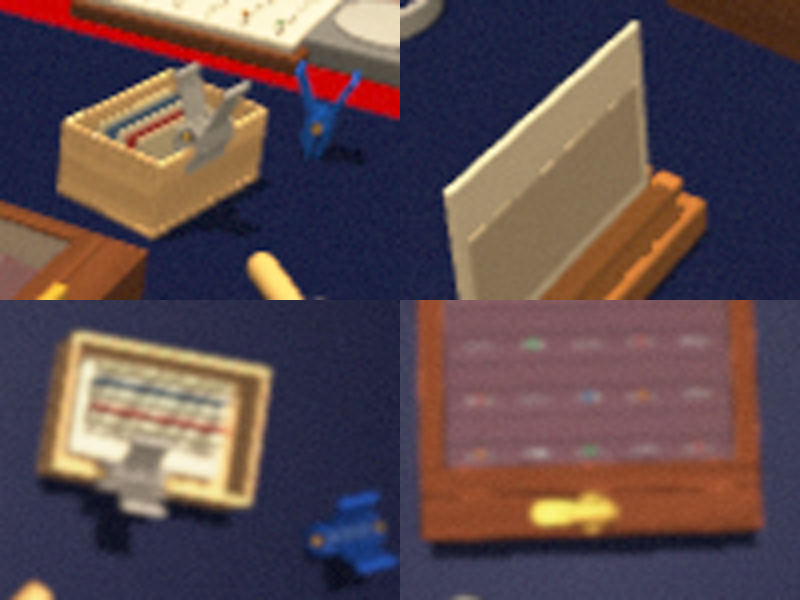

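View pics/z1.png

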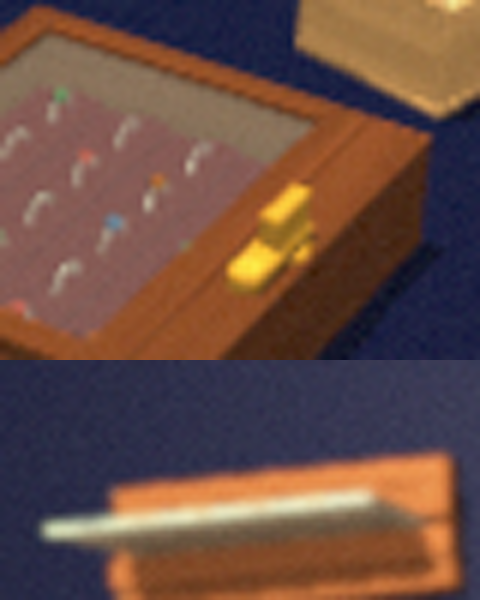

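```bash
cat > m.py <<'E'
from h import *
for n in('top0','side0'):
    d=load(n);W=pts(d);hsv=cv2.cvtColor(d['color'],cv2.COLOR_RGB2HSV).astype(int)
    H,S,V=hsv[...,0],hsv[...,1],hsv[...,2]
    x,y,z=W[...,0],W[...,1],W[...,2]
    print(n,'table z',np.nanmedian(z[(H>105)&(H<130)&(S>100)&(np.abs(z)<.02)]))
    # brown case top
    def rect(m,nm,k=0):
        P=W[m]; 
        if len(P)<5: print(nm,len(P));return
        c,s,a=cv2.minAreaRect((P[:,:2]*1000).astype(np.float32)); print(nm,len(P),np.round(c,1),np.round(s,1),round(a,1),'z',np.nanpercentile(P[:,2],[5,50,95]).round(4))
    reg=(x>.25)&(x<.75)&(y>-.15)&(y<.2)
    rect(reg&(z>.048)&(z<.062),'casetop')
    reg=(x>.35)&(x<.6)&(y<-.17)&(y>-.38)
    rect(reg&(z>.052)&(z<.066),'boxrim')
    rect(reg&(z>.08),'clip')
    rect(reg&(z>.095)&(S<60),'cliphandles')
    reg=(y>.2)&(y<.5)&(x>.2)&(x<.6)
    rect(reg&(z>.115),'cardtop'); rect(reg&(z>.10),'card10');rect(reg&(z>.05)&(z<.1),'cardmid');rect(reg&(z>.02)&(z<.034),'stand')
    g=(H>20)&(H<32)&(S>150)&(V>120)&(x>.25)&(x<.5)&(np.abs(y)<.12)
    for lo,hi in((.058,.068),(.070,.085)):
        rect(g&(z>lo)&(z<hi),f'brass{lo}')
E
python3 m.py
```

```text
top0 table z 0.0009131055622519924
casetop 6214 [543.7  -1.6] [206.  220.3] 0.2 z [0.0493 0.0532 0.0578]
boxrim 429 [ 504.1 -282.2] [130.9  98.5] 77.6 z [0.0528 0.0583 0.0625]
clip 131 [ 468.9 -260.6] [26.2 46.6] 76.9 z [0.0811 0.0976 0.1124]
cliphandles 74 [ 468.9 -260.6] [26.2 46.6] 76.9 z [0.0969 0.108  0.1133]
cardtop 101 [527.1 318.2] [  3.8 129. ] 4.8 z [0.1169 0.1259 0.1301]
card10 143 [527.1 317.4] [  3.8 130.4] 4.7 z [0.1042 0.1227 0.13  ]
cardmid 153 [525.2 317. ] [  4.  128.9] 5.6 z [0.0544 0.0814 0.0978]
stand 699 [526.8 317.2] [ 58.9 148.9] 5.1 z [0.0203 0.0249 0.0309]
brass0.058 14 [455.5  16.1] [12.5 39.1] 10.6 z [0.0588 0.061  0.0631]
brass0.07 21 [455.2  -1.3] [22.8  7.7] 88.5 z [0.0743 0.0775 0.0799]
side0 table z 0.0011636054647614635
casetop 4262 [594.7  -1.4] [311.4 224.4] 0.4 z [0.0501 0.0526 0.0563]
boxrim 413 [ 503.6 -281. ] [133.9 100.2] 77.1 z [0.0526 0.0564 0.0619]
clip 112 [ 467.6 -261.6] [29.5 47.5] 79.9 z [0.082  0.0974 0.1107]
cliphandles 46 [ 467.6 -260.5] [24.9 48.1] 76.5 z [0.0975 0.105  0.1114]
cardtop 355 [526.3 317.1] [  6.2 132.2] 4.1 z [0.1158 0.1224 0.1269]
card10 687 [526.3 317.1] [  6.2 132.2] 4.1 z [0.1016 0.1153 0.1265]
cardmid 1080 [524.8 317.8] [  6.5 131.7] 3.7 z [0.0524 0.0758 0.0976]
stand 1177 [524.8 318.1] [ 58.  150.2] 4.3 z [0.0203 0.0271 0.0306]
brass0.058 26 [453.   22.9] [22.6 11.4] 81.2 z [0.0609 0.0625 0.0635]
brass0.07 11 [452.2  -0.6] [17.7  4.3] 88.7 z [0.0756 0.077  0.0778]
```

Run:
```python
from h import *
from scipy.spatial.transform import Rotation as R
o=bot.observe(); print(R.from_euler('xyz',o['tool_rot']).as_matrix().round(4))
for n,(u0,v0,u1,v1) in(('top0',(285,240,320,256)),('side0',(335,225,370,255))):
    d=load(n);hsv=cv2.cvtColor(d['color'],cv2.COLOR_RGB2HSV).astype(int)
    m=(hsv[...,0]>18)&(hsv[...,0]<34)&(hsv[...,1]>120)&(hsv[...,2]>110)
    k=np.zeros_like(m);k[v0:v1,u0:u1]=m[v0:v1,u0:u1]
    for v in range(v0,v1): print(''.join('#' if c and V>200 else('+' if c else '.') for c,V in zip(k[v,u0:u1],hsv[v,u0:u1,2])))
    vv,uu=np.nonzero(k)
    P=np.array([onz(d,u,v,.062)[:2] for u,v in zip(uu,vv)])*1000
    c,s,a=cv2.minAreaRect(P.astype(np.float32));print(n,c,s,a,'y range at z62',P[:,1].min(),P[:,1].max())
    for p in((.455,-.001,.077),(.455,.037,.062)): print(np.round(np.array(proj(d,p))-(u0,v0),1))
```

```text
[[-6.000e-04  9.641e-01  2.657e-01]
 [ 1.600e-03  2.657e-01 -9.641e-01]
 [-1.000e+00 -1.000e-04 -1.700e-03]]
...................................
...................................
...................................
...................................
....................+####..........
.........+#######+++#######........
........####################.......
........#####################......
........#####################......
........###################........
........+#########+................
..........++++++......+............
...................................
...................................
...................................
...................................
top0 (456.10919189453125, 10.34921646118164) (51.236045837402344, 17.82061767578125) 88.479736328125 y range at z62 -15.289000359584826 36.03584164455006
[22.4  7.6]
[7.6 8.2]
...................................
...................................
...................................
...................................
...................................
...................................
.......................
[... 320 characters left out ...]
+++.+++.........
................####+.+++#.........
...............#######+.##.........
..............########.............
.............########+.............
.............#######...............
..............#####................
..............++.++................
...................................
...................................
...................................
...................................
...................................
...................................
...................................
side0 (452.3431396484375, 1.5623016357421875) (22.274612426757812, 73.29981231689453) 8.887300491333008 y range at z62 -34.04958438334449 38.54426545121237
[21.4  8. ]
[13.  21.2]
```

Call:
play_rows --series '[2,14,-16,-2,0,0,6,42,-48,-7,0,0,10,70,-80,-12,0,0,14,98,-112,-17,0,0,18,126,-144,-22,0,0,22,154,-176,-27,0,0,26,182,-208,-32,0,0,30,210,-240,-37,0,0,34,238,-272,-42,0,0,38,266,-304,-47,0,0,42,294,-336,-52,0,0,46,322,-368,-56,0,0,50,350,-400,-60,0,0,54,378,-432,-64,0,0,58,406,-464,-68,0,0,60,426,-488,-72,0,0,60,438.5,-502.6,-74.6,0,0,60,438.5,-502.6,-74.6,0,0,60,438.5,-502.6,-74.6,0,0,60,438.5,-502.6,-74.6,0,0]' --fingers -0.2

```text
t: 2.1
position: [0.4543, -0.0032, 0.1711]
tool_rot: [-2.368, 1.569, -2.371]
contact_force: [-0.1, 0.7, -0.2]
width: 0.0511
```

Call:
play_rows --series '[5,1,0,0,0,0,15,2,0.5,0,0,0,27,2,0.5,0,0,0,40,2,0.5,0,0,0,53,2,0.5,0,0,0,66,2,0.5,0,0,0,79,2,0.5,0,0,0,91,2,0.5,0,0,0,99,2,0.5,0,0,0,103,2,0.5,0,0,0,105,2,0.5,0,0,0,105,2,0.5,0,0,0,105,2,0.5,0,0,0]'

```text
t: 3.4
position: [0.456, 0.0004, 0.0666]
tool_rot: [0.032, 1.57, 0.032]
contact_force: [-0.6, -0.7, 0.0]
width: 0.0513
```

Run:
```python
from h import *
from scipy.spatial.transform import Rotation as R
o=bot.observe(); print(R.from_euler('xyz',o['tool_rot']).as_matrix().round(4),o['joints'],o['position'],o['contact_force'])
snap('side','s1');snap('top','t1')
a=cv2.imread('pics/s1.png')[170:270,290:420];b=cv2.imread('pics/t1.png')[200:300,240:370]
cv2.imwrite('pics/z2.png',np.hstack([cv2.resize(i,None,fx=3,fy=3,interpolation=2) for i in(a,b)]))
```

```text
[[ 6.e-04  2.e-04  1.e+00]
 [ 0.e+00  1.e+00 -2.e-04]
 [-1.e+00  0.e+00  6.e-04]] [-0.00480345  0.79523906 -0.15705241  2.19284562  0.61726505  0.19425606
 -0.72365475] [4.55984567e-01 3.91061033e-04 6.65732377e-02] [-0.55505992 -0.69264987  0.00150482]
```

View pics/z2.png

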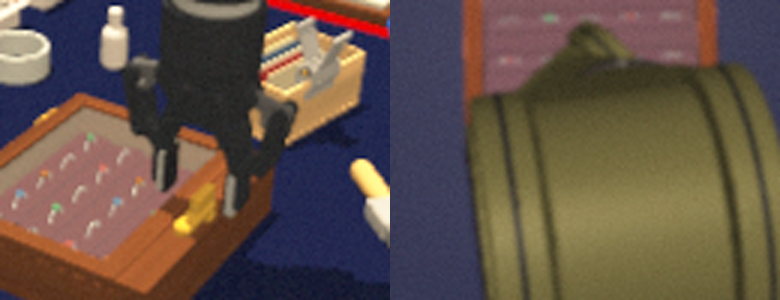

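The fingers straddle the ridge, one on each side at about (165,165) and (237,195) in the crop. Next I close on it.

Call:
play_rows --series '[0,-1,-0.5,0,0,0,0.5,-1,-0.5,0,0,0,0.5,-1,-0.5,0,0,0,0.5,-1,-0.5,0,0,0,0.5,-1,-0.5,0,0,0,0.5,-1,-0.5,0,0,0,0.5,-1,-0.5,0,0,0,0.5,-1,-0.5,0,0,0]' --fingers 1

```text
t: 4.3
position: [0.4545, -0.0007, 0.066]
tool_rot: [-2.68, 1.57, -2.68]
contact_force: [-2.1, 0.8, 5.8]
width: 0.007
```

Call:
play_rows --series '[0,0,0,2,0,0,0,0,0,6,0,0,0,0,0,10,0,0,0,0,0,15,0,0,0,0,0,20,0,0,0,0,0,25,0,0,0,0,0,30,0,0,0,0,0,35,0,0,0,0,0,40,0,0,0,0,0,45,0,0,0,0,0,45,0,0]'

```text
t: 5.4
position: [0.456, -0.0013, 0.066]
tool_rot: [0.15, 1.569, -0.637]
contact_force: [1.5, -2.1, 3.8]
width: 0.0073
```

```bash
cat > look.py <<'E'
from h import *
import sys
from scipy.spatial.transform import Rotation as R
tag,u,v,w,h,k=sys.argv[1],*map(int,sys.argv[2:7])
o=bot.observe(); print(R.from_euler('xyz',o['tool_rot']).as_matrix().round(3).tolist(),'\n',o['joints'].round(3),o['position'].round(4),o['contact_force'].round(1),o['moment'].round(2),o['width'].round(4),o['t'])
snap('side',tag)
a=cv2.imread(f'pics/{tag}.png')[v:v+h,u:u+w]
cv2.imwrite(f'pics/{tag}z.png',cv2.resize(a,None,fx=k,fy=k,interpolation=2))
E
python3 look.py s2 290 180 120 90 6
```

```text
Traceback (most recent call last):
  File "look.py", line 5, in <module>
    o=bot.observe(); print(R.from_euler('xyz',o['tool_rot']).as_matrix().round(3).tolist(),'\n',o['joints'].round(3),o['position'].round(4),o['contact_force'].round(1),o['moment'].round(2),o['width'].round(4),o['t'])
                                                                                                                                                                                             ^^^^^^^^^^^^^^^^
AttributeError: 'float' object has no attribute 'round'
```

```bash
sed -i "s/o\['width'\].round(4)/round(o['width'],4)/" look.py; python3 look.py s2 290 180 120 90 6
```

```text
[[0.001, 0.708, 0.706], [-0.001, 0.706, -0.708], [-1.0, 0.0, 0.002]] 
 [-0.068  0.796 -0.051  2.197  0.249  0.153 -1.136] [ 0.456  -0.0013  0.066 ] [ 1.5 -2.1  3.8] [-0.59 -0.19  0.04] 0.0073 5.4
```

View pics/s2z.png

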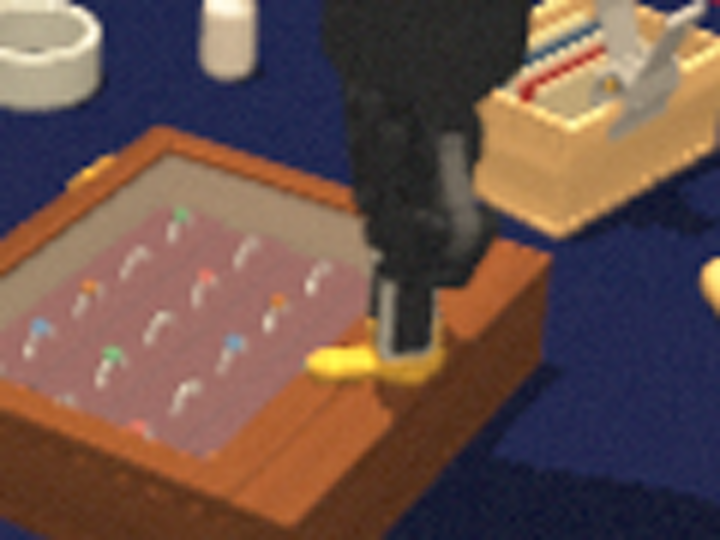

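Call:
play_rows --series '[0,0,0,3,0,0,0,0,0,8,0,0,0,0,0,13,0,0,0,0,0,18,0,0,0,0,0,23,0,0,0,0,0,28,0,0,0,0,0,33,0,0,0,0,0,37,0,0,0,0,0,41,0,0,0,0,0,43,0,0,0,0,0,45,0,0,0,0,0,46,0,0,0,0,0,47,0,0,0,0,0,47,0,0]'

```text
t: 6.85
position: [0.4566, -0.0028, 0.066]
tool_rot: [0.885, 1.567, -0.722]
contact_force: [2.2, -8.2, 3.5]
width: 0.0074
```

```bash
python3 look.py s3 290 180 120 90 6
```

```text
[[0.003, 0.999, -0.036], [-0.003, -0.036, -0.999], [-1.0, 0.003, 0.003]] 
 [-0.118  0.799  0.033  2.199 -0.147  0.143 -1.555] [ 0.4566 -0.0028  0.066 ] [ 2.2 -8.2  3.5] [-1.72 -0.4   0.64] 0.0074 6.85
```

View pics/s3z.png

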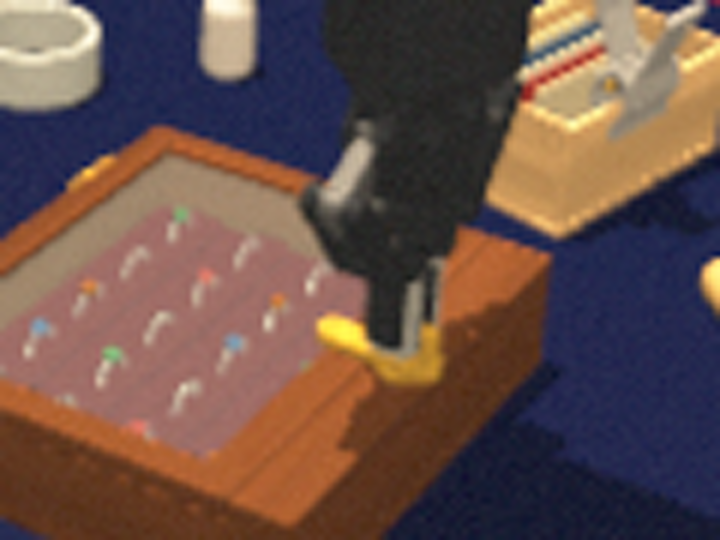

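Call:
play_rows --series '[0,0,0,47,0,0,0,0,0,0,0,0,0,0,0,0,0,0,0,0,0,0,0,0,0,0,0,0,0,0,-5,0,0,0,0,0,-20,0,0,0,0,0,-40,0,0,0,0,0,-65,0,0,0,0,0,-90,0,0,0,0,0,-105,0,0,0,0,0,-110,0,0,0,0,0]' --fingers -0.1

```text
t: 8.1
position: [0.456, -0.0005, 0.1775]
tool_rot: [1.712, 1.568, 0.106]
contact_force: [0.3, -0.2, 0.2]
width: 0.0469
```

```bash
python3 look.py s4 290 180 120 90 6
```

```text
[[0.003, 0.999, -0.036], [0.0, -0.036, -0.999], [-1.0, 0.003, -0.0]] 
 [-0.165  0.572  0.1    2.128 -0.127  0.443 -1.573] [ 0.456  -0.0005  0.1775] [ 0.3 -0.2  0.2] [ 0.03 -0.02 -0.03] 0.0469 8.1
```

View pics/s4z.png

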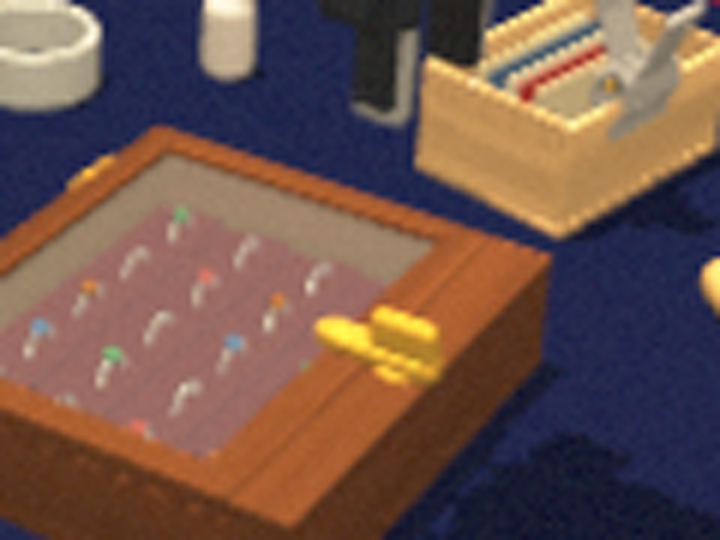

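Run:
```python
from h import *
d=load('s4')
f=lambda p:(np.array(proj(d,p))-(290,180))*6+3
for a in (0,-.1,.1):
  c,s=np.cos(a),np.sin(a)
  q=lambda r,z,w=0:(.455+r*c-w*s,-.001+r*s+w*c,z)
  print(a,'tip',f(q(.038,.062)).round(),'ridge',f(q(.014,.077)).round(),f(q(-.014,.077)).round(),'tail',f(q(-.016,.062)).round())
W=pts(d);hsv=cv2.cvtColor(d['color'],cv2.COLOR_RGB2HSV).astype(int)
m=(hsv[...,0]>18)&(hsv[...,0]<34)&(hsv[...,1]>120)&(hsv[...,2]>110)
m[:,:335]=0;m[:,370:]=0;m[:225]=0;m[250:]=0
hi=m&(W[...,2]>.070)
def ax(P):
    c=P.mean(0);u,s,v=np.linalg.svd(P-c);return c.round(4),np.degrees(np.arctan2(v[0,1],v[0,0])).round(1)
print(ax(W[hi][:,:2]),hi.sum(), ax(W[m][:,:2]),m.sum())
# rail line: top-edge
```

```text
0 tip [315. 322.] ridge [370. 310.] [434. 333.] tail [435. 367.]
-0.1 tip [320. 318.] ridge [372. 308.] [432. 334.] tail [433. 368.]
0.1 tip [310. 326.] ridge [368. 311.] [435. 331.] tail [437. 365.]
(array([ 4.523e-01, -2.000e-04]), np.float64(177.5)) 45 (array([0.4592, 0.0008]), np.float64(177.8)) 151
```

Call:
play_rows --series '[0,1,8,-3,0,0,0,2,25,-8,0,0,0,4,43,-14,0,0,0,5,62,-20,0,0,0,7,82,-26,0,0,0,8,102,-32,0,0,0,10,122,-38,0,0,0,12,142,-44,0,0,0,14,162,-50,0,0,0,15,182,-56,0,0,0,17,202,-62,0,0,0,18,221,-68,0,0,0,20,240,-73,0,0,0,21,253,-77,0,0,0,21.7,259.6,-79,0,0,0,21.7,259.6,-79,0,0,0,21.7,259.6,-79,0,0]' --fingers -0.65

```text
t: 9.85
position: [0.4674, -0.2601, 0.175]
tool_rot: [2.5, 1.569, 2.272]
contact_force: [0.8, -0.2, -0.6]
width: 0.07
```

```bash
python3 look.py s5 340 110 120 90 6
```

```text
[[-0.001, 0.226, 0.974], [0.001, 0.974, -0.226], [-1.0, 0.001, -0.001]] 
 [ 0.651  0.671 -0.377  1.888  0.383  0.656 -0.186] [ 0.4674 -0.2601  0.175 ] [ 0.8 -0.2 -0.6] [-0.01  0.03 -0.02] 0.07 9.85
```

View pics/s5z.png

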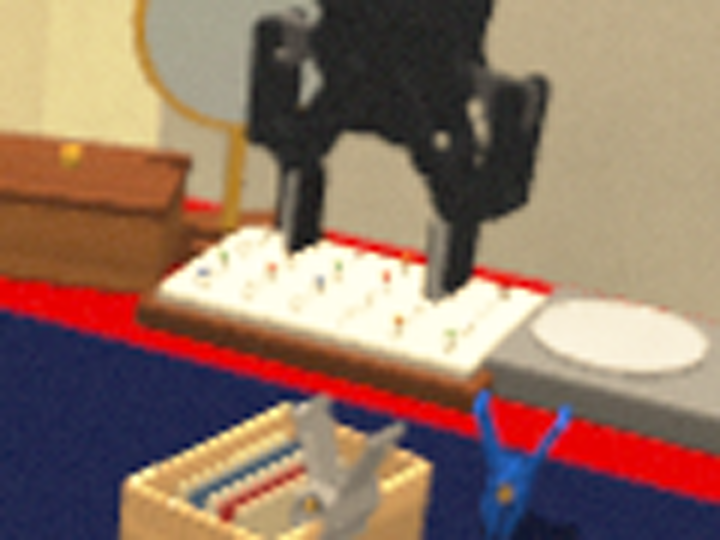

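Call:
play_rows --series '[5,-0.5,1,0,0,0,15,-0.5,1,0,0,0,27,-0.5,1,0,0,0,39,-0.5,1,0,0,0,51,-0.5,1,0,0,0,62,-0.5,1,0,0,0,71,-0.5,1,0,0,0,78,-0.5,1,0,0,0,82,-0.5,1,0,0,0,83,-0.5,1,0,0,0,83,-0.5,1,0,0,0,83,-0.5,1,0,0,0]'

```text
t: 11.1
position: [0.4691, -0.2616, 0.0932]
tool_rot: [-0.249, 1.57, -0.476]
contact_force: [0.3, 0.2, -0.5]
width: 0.0705
```

```bash
python3 look.py s6 340 140 120 90 6
```

```text
[[0.001, 0.225, 0.974], [-0.0, 0.974, -0.225], [-1.0, -0.0, 0.001]] 
 [ 0.594  0.798 -0.286  1.941  0.467  0.466 -0.259] [ 0.4691 -0.2616  0.0932] [ 0.3  0.2 -0.5] [ 0.    0.02 -0.01] 0.0705 11.1
```

View pics/s6z.png

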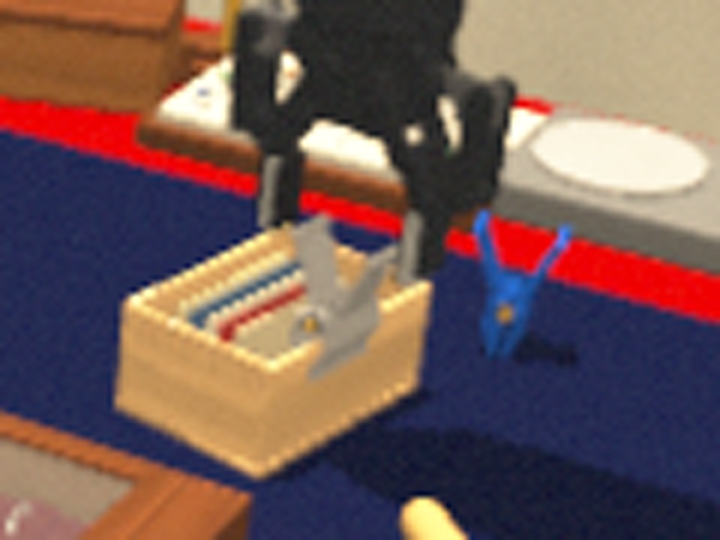

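Call:
play_rows --series '[0,0,0,0,0,0,0,0,0,0,0,0,0,0,0,0,0,0,0,0,0,0,0,0]' --fingers 0

```text
t: 11.55
position: [0.4687, -0.2614, 0.0928]
tool_rot: [-2.994, 1.571, 3.062]
contact_force: [-0.5, 0.2, -1.3]
width: 0.0425
```

Call:
play_rows --series '[0,0,0,0,0,0,0,0,0,0,0,0,0,0,0,0,0,0,0,0,0,0,0,0,0,0,0,0,0,0]' --fingers 0.45

```text
t: 12.05
position: [0.4698, -0.2617, 0.0937]
tool_rot: [-0.188, 1.568, -0.415]
contact_force: [-0.5, 1.0, 6.1]
width: 0.0236
```

```bash
python3 look.py s7 340 140 120 90 6
```

```text
[[0.002, 0.225, 0.974], [-0.001, 0.974, -0.225], [-1.0, -0.0, 0.002]] 
 [ 0.594  0.798 -0.287  1.94   0.468  0.466 -0.259] [ 0.4698 -0.2617  0.0937] [-0.5  1.   6.1] [0.04 0.11 0.02] 0.0236 12.05
```

View pics/s7z.png

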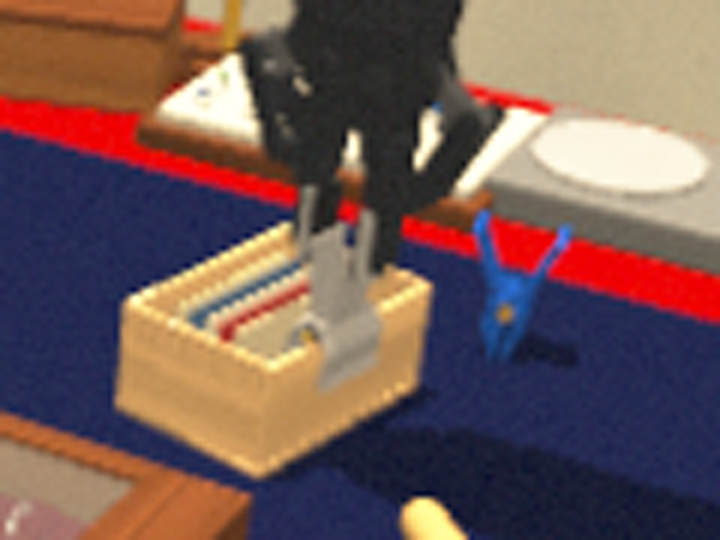

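Call:
play_rows --series '[0,0,0,0,0,0,0,0,0,0,0,0,0,0,0,0,0,0,0,0,0,0,0,0]' --fingers 0.6

```text
t: 12.5
position: [0.4698, -0.2617, 0.094]
tool_rot: [-0.247, 1.568, -0.473]
contact_force: [0.3, -0.2, 8.6]
width: 0.0217
```

Call:
play_rows --series '[-1,0,0,0,0,0,-3,0,0,0,0,0,-6,0,0,0,0,0,-10,0,0,0,0,0,-15,0,0,0,0,0,-20,0,0,0,0,0,-25,0,0,0,0,0,-30,0,0,0,0,0,-37,0,0,0,0,0,-45,0,0,0,0,0,-54,0,0,0,0,0,-64,0,0,0,0,0,-74,0,0,0,0,0,-84,0,0,0,0,0,-94,0,0,0,0,0,-104,0,0,0,0,0,-112,0,0,0,0,0,-117,0,0,0,0,0,-120,0,0,0,0,0,-120,0,0,0,0,0]'

```text
t: 14.5
position: [0.4689, -0.2615, 0.213]
tool_rot: [-0.389, 1.57, -0.616]
contact_force: [-0.2, -0.0, -0.5]
width: 0.0215
```

```bash
python3 look.py s8 340 80 120 90 6
```

```text
[[0.0, 0.225, 0.974], [-0.0, 0.974, -0.225], [-1.0, -0.0, 0.0]] 
 [ 0.674  0.619 -0.409  1.846  0.347  0.747 -0.152] [ 0.4689 -0.2615  0.213 ] [-0.2 -0.  -0.5] [ 0.01 -0.01 -0.05] 0.0215 14.5
```

View pics/s8z.png

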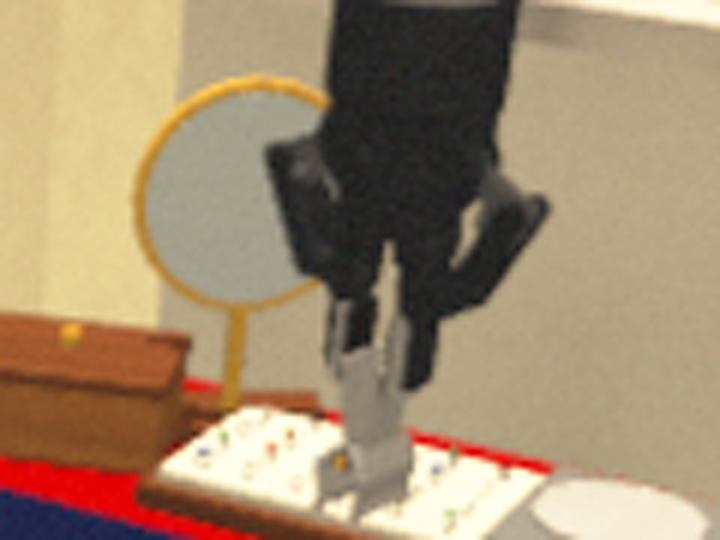

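Call:
play_rows --series '[0,4,-0.5,0,0,0,0,14,-2,0,0,0,0,32,-4,-1,0,0,0,58,-7,-2,0,0,0,92,-12,-3,0,0,0,130,-17,-4,0,0,0,170,-22,-5,0,0,0,210,-27,-6,0,0,0,250,-32,-7.5,0,0,0,290,-37,-9,0,0,0,330,-42,-10.5,0,0,0,370,-48,-12,0,0,0,410,-53,-13,0,0,0,450,-58,-14,0,0,0,488,-63,-15,0,0,0,522,-67,-16,0,0,0,548,-71,-17,0,0,0,565,-73,-17.5,0,0,0,574,-74,-17.5,0,0,0,576.9,-74.2,-17.5,0,0]'

```text
t: 16.55
position: [0.5249, 0.3192, 0.2126]
tool_rot: [2.549, 1.57, 2.63]
contact_force: [0.4, 0.3, -1.1]
width: 0.0215
```

Call:
play_rows --series '[0,0,0,0,0,0,0,0,0,0,0,0,0,0,0,0,0,0]'

```text
t: 16.85
position: [0.5265, 0.316, 0.2128]
tool_rot: [-1.617, 1.57, -1.54]
contact_force: [-0.4, -0.5, -0.5]
width: 0.0213
```

```bash
python3 look.py s9 170 190 140 110 5; python3 -c "
from h import *
snap('top','t9')
a=cv2.imread('pics/t9.png')[180:260,130:250]
cv2.imwrite('pics/t9z.png',cv2.resize(a,None,fx=5,fy=5,interpolation=2))"
```

```text
[[0.0, -0.077, 0.997], [-0.001, 0.997, 0.077], [-1.0, -0.001, -0.0]] 
 [-0.385  0.717 -0.416  1.613  0.351  0.887 -0.857] [0.5265 0.316  0.2128] [-0.4 -0.5 -0.5] [ 0.04 -0.01 -0.02] 0.0213 16.85
```

View pics/s9z.png

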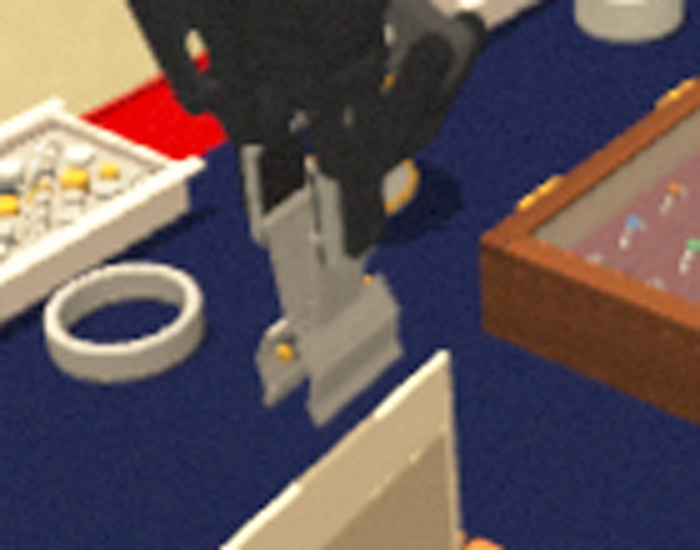

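View pics/t9z.png

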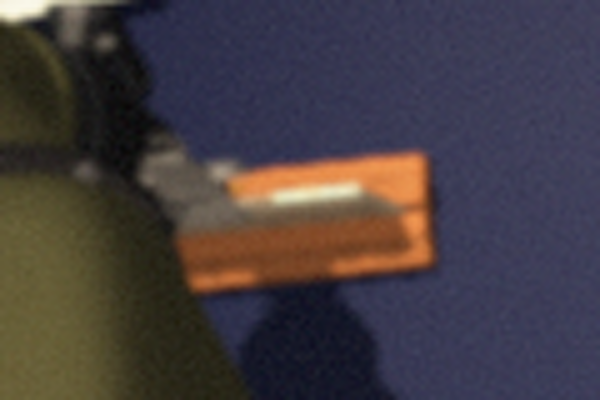

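```bash
cat > lips.py <<'E'
from h import *
d=load('s9');o=np.array([.5265,.316,.2128]);Y=np.array([-.077,.997,0]);Z=np.array([.997,.077,0])
for nm,(u,v),yy in(('dot',(285,352),.022),('dot-',(370,280),-.022),('lip-x',(318,425),.022),('lip+x',(265,405),.022),('lip-x far',(402,352),-.022),('handtop+x? ',(275,230),.012),('hand -x +y',(312,160),.012)):
    u=170+(u-2)/5;v=190+(v-2)/5
    c,r=ray(d,u,v); t=((o-c)@Y+yy)/(r@Y); p=c+r*t-o
    print(nm,'along tool z',(p@Z*1000).round(1),'height rel TCP',(p[2]*1000).round(1))
W=pts(d)
q=(W-o);a=q@Z;b=q@Y;z=W[...,2]
m=(abs(b)<.026)&(abs(a)<.03)&(z>.135)&(z<.2128)
for lo in np.arange(.135,.215,.008):
    k=m&(z>=lo)&(z<lo+.008)
    if k.sum(): print(round(lo,3),k.sum(),'a',np.percentile(a[k]*1000,[2,50,98]).round(1),'b',np.percentile(b[k]*1000,[2,50,98]).round(1))
P=W[m];print('min z',np.percentile(P[:,2],[0,1,3]))
# card
m=(W[...,2]>.10)&(W[...,2]<.135)&(W[...,0]>.45)&(W[...,0]<.6)&(W[...,1]>.24)&(W[...,1]<.4)
P=W[m];c,s,an=cv2.minAreaRect((P[:,:2]*1000).astype(np.float32));print('card',c,s,an,np.percentile(P[:,2],[50,95,99]))
E
python3 lips.py
```

```text
dot along tool z -2.4 height rel TCP -28.3
dot- along tool z -3.0 height rel TCP -26.5
lip-x along tool z -13.4 height rel TCP -54.3
lip+x along tool z 9.3 height rel TCP -55.2
lip-x far along tool z -14.6 height rel TCP -53.0
handtop+x?  along tool z 5.5 height rel TCP 11.3
hand -x +y along tool z -13.1 height rel TCP 44.1
0.151 5 a [-12.4   8.4   9.1] b [ 0.6 13.5 20.9]
0.159 118 a [-14.1 -12.    8.4] b [-20.1   7.2  22. ]
0.167 79 a [-13.3 -12.1  10.2] b [-20.7   9.5  21.7]
0.175 110 a [-14.3 -12.2   9.6] b [-19.5   6.3  22.2]
0.183 167 a [-11.1  -7.4   6.6] b [-21.5   9.1  22.4]
0.191 66 a [-9.1 -6.8  6.9] b [-11.6   4.4  12.4]
0.199 72 a [-10.   -6.4   8.2] b [-12.2   4.3  12. ]
0.207 37 a [-16.2   6.8   8.9] b [-5.3  6.7 12. ]
min z [0.15731728 0.15909921 0.16030382]
card (526.5001220703125, 316.8296203613281) (6.705015182495117, 131.1178741455078) 5.2305402755737305 [0.11521218 0.12663947 0.12729992]
```

```bash
cat > card.py <<'E'
from h import *
import sys
def edge(tag,us,z):
    d=load(tag);g=cv2.GaussianBlur(d['color'],(0,0),.7).astype(float).sum(2)
    out=[]
    for y in us:
        # walk in world x across card at height z, at world y; sample intensity
        xs=np.arange(.505,.55,.0005); val=[]
        for x in xs:
            u,v=proj(d,(x,y,z)); val.append(cv2.getRectSubPix(g.astype(np.float32),(1,1),(u,v))[0,0])
        out.append(np.array(val))
    return xs,out
for tag in ('side0','top0'):
    xs,o=edge(tag,[.27,.29,.3175,.345,.365],.126)
    for y,v in zip([.27,.29,.3175,.345,.365],o): print(tag,y,'max grad x',xs[np.argmin(np.gradient(v))].round(4),'rise',xs[np.argmax(np.gradient(v))].round(4), v[::6].astype(int))
E
python3 card.py
```

```text
side0 0.27 max grad x 0.5325 rise 0.511 [127 122 183 322 399 414 419 469 566 429 181 129 124 127 127 127]
side0 0.29 max grad x 0.5305 rise 0.525 [407 413 412 413 415 420 452 561 521 249 135 129 128 125 124 126]
side0 0.3175 max grad x 0.5275 rise 0.5225 [414 413 416 415 415 426 522 569 303 132 126 126 128 126 126 128]
side0 0.345 max grad x 0.526 rise 0.521 [410 414 414 414 418 489 582 378 153 123 123 118 123 125 128 128]
side0 0.365 max grad x 0.5245 rise 0.5195 [412 414 412 416 432 549 534 244 130 130 131 127 125 125 123 125]
top0 0.27 max grad x 0.548 rise 0.5275 [228 238 246 249 248 253 290 379 524 612 558 479 450 411 313 223]
top0 0.29 max grad x 0.545 rise 0.5265 [236 247 244 241 245 261 314 436 571 583 499 451 424 348 245 197]
top0 0.3175 max grad x 0.5445 rise 0.525 [241 241 240 241 257 303 407 548 590 521 455 431 367 265 193 173]
top0 0.345 max grad x 0.539 rise 0.523 [255 250 252 255 280 363 496 580 539 470 431 375 275 195 168 164]
top0 0.365 max grad x 0.5285 rise 0.518 [155 161 170 210 296 421 507 447 286 183 163 161 160 159 158 157]
```

Call:
play_rows --series '[1,0.5,0.5,0,0,0,3,1.2,1.6,-0.4,0,0,7,1.2,1.6,-0.4,0,0,11,1.2,1.6,-0.4,0,0,15,1.2,1.6,-0.4,0,0,19,1.2,1.6,-0.4,0,0,22,1.2,1.6,-0.4,0,0,24,1.2,1.6,-0.4,0,0,25,1.2,1.6,-0.4,0,0,25,1.2,1.6,-0.4,0,0]'

```text
t: 17.95
position: [0.5277, 0.3186, 0.1877]
tool_rot: [-2.259, 1.571, -2.173]
contact_force: [-0.0, 0.3, -0.2]
width: 0.0215
```

```bash
python3 look.py s10 190 230 80 60 9
```

```text
[[-0.0, -0.086, 0.996], [-0.0, 0.996, 0.086], [-1.0, -0.0, -0.0]] 
 [-0.393  0.751 -0.406  1.63   0.371  0.839 -0.867] [0.5277 0.3186 0.1877] [-0.   0.3 -0.2] [0.01 0.03 0.02] 0.0215 17.95
```

View pics/s10z.png

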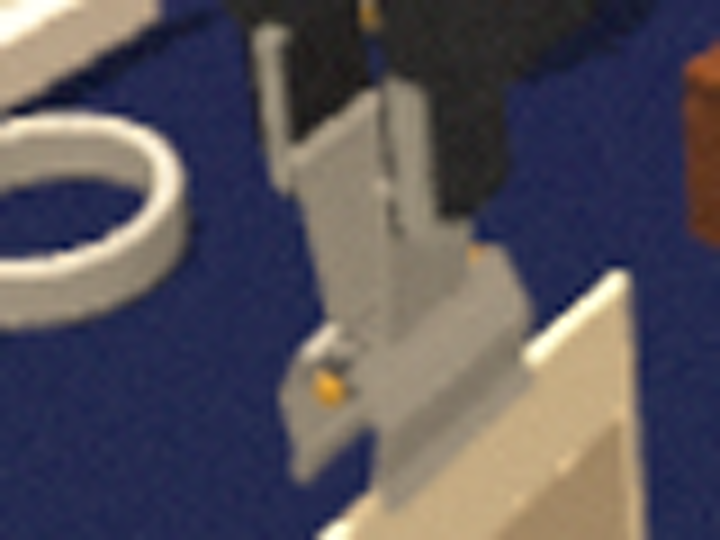

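Call:
play_rows --series '[0.5,0,0,0,0,0,2,0,0,0,0,0,4,0,0,0,0,0,6,0,0,0,0,0,8,0,0,0,0,0,10,0,0,0,0,0,12,0,0,0,0,0,14,0,0,0,0,0,16,0,0,0,0,0,17.5,0,0,0,0,0,18.2,0,0,0,0,0,18.2,0,0,0,0,0,18.2,0,0,0,0,0,18.2,0,0,0,0,0]'

```text
t: 19.4
position: [0.5278, 0.3187, 0.1697]
tool_rot: [0.165, 1.571, 0.251]
contact_force: [0.5, 0.7, -1.7]
width: 0.0215
```

```bash
python3 look.py s11 190 235 80 60 9
```

```text
[[0.0, -0.085, 0.996], [0.0, 0.996, 0.085], [-1.0, 0.0, 0.0]] 
 [-0.399  0.773 -0.396  1.646  0.384  0.801 -0.879] [0.5278 0.3187 0.1697] [ 0.5  0.7 -1.7] [ 0.02 -0.06 -0.06] 0.0215 19.4
```

View pics/s11z.png

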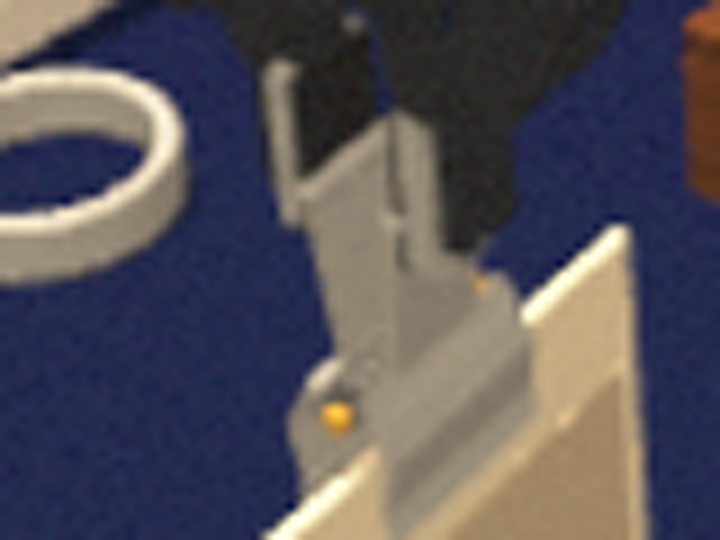

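Run:
```python
from h import *
import card
d=load('s11');o=np.array([.5278,.3187,.1697]);Y=np.array([-.085,.996,0]);Z=np.array([.996,.085,0])
for nm,(u,v),yy in(('dot',(338,415),.022),('lip-x',(393,532),.022),('lip-x far',(530,410),-.022)):
    u=190+(u-4)/9;v=235+(v-4)/9
    c,r=ray(d,u,v); t=((o-c)@Y+yy)/(r@Y); p=c+r*t
    print(nm,'a',((p-o)@Z*1000).round(1),'z',(p[2]*1000).round(1))
for tag in('side0','s11'):
  ys=[.265,.275,.285,.355,.365,.375]
  xs,vv=card.edge(tag,ys,.126)
  print(tag,[xs[np.argmin(np.gradient(v))].round(4) for v in vv])
snap('top','t11');a=cv2.imread('pics/t11.png')[180:260,130:250]
cv2.imwrite('pics/t11z.png',cv2.resize(a,None,fx=6,fy=6,interpolation=2))
```

```text
side0 0.27 max grad x 0.5325 rise 0.511 [127 122 183 322 399 414 419 469 566 429 181 129 124 127 127 127]
side0 0.29 max grad x 0.5305 rise 0.525 [407 413 412 413 415 420 452 561 521 249 135 129 128 125 124 126]
side0 0.3175 max grad x 0.5275 rise 0.5225 [414 413 416 415 415 426 522 569 303 132 126 126 128 126 126 128]
side0 0.345 max grad x 0.526 rise 0.521 [410 414 414 414 418 489 582 378 153 123 123 118 123 125 128 128]
side0 0.365 max grad x 0.5245 rise 0.5195 [412 414 412 416 432 549 534 244 130 130 131 127 125 125 123 125]
top0 0.27 max grad x 0.548 rise 0.5275 [228 238 246 249 248 253 290 379 524 612 558 479 450 411 313 223]
top0 0.29 max grad x 0.545 rise 0.5265 [236 247 244 241 245 261 314 436 571 583 499 451 424 348 245 197]
top0 0.3175 max grad x 0.5445 rise 0.525 [241 241 240 241 257 303 407 548 590 521 455 431 367 265 193 173]
top0 0.345 max grad x 0.539 rise 0.523 [255 250 252 255 280 363 496 580 539 470 431 375 275 195 168 164]
top0 0.365 max grad x 0.5285 rise 0.518 [155 161 170 210 296 421 507 447 286 183 163 161 160 159 158 157]
dot a -2.1 z 141.9
lip-x a -12.6 z 117.7
lip-x far a -11.2 z 114.2
side0 [np.float64(0.533), np.float64(0.532), np.float64(0.5315), np.float64(0.5255), np.float64(0.5245), np.float64(0.5235)]
s11 [np.float64(0.533), np.float64(0.532), np.float64(0.53), np.float64(0.5255), np.float64(0.5245), np.float64(0.5235)]
```

View pics/t11z.png

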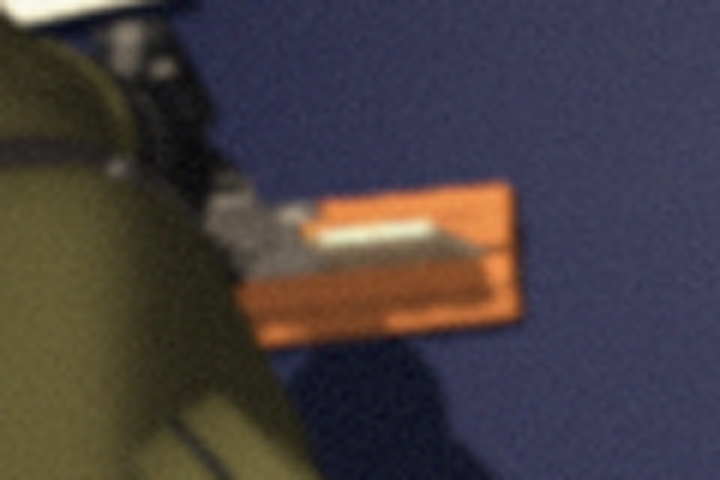

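View pics/s11.png

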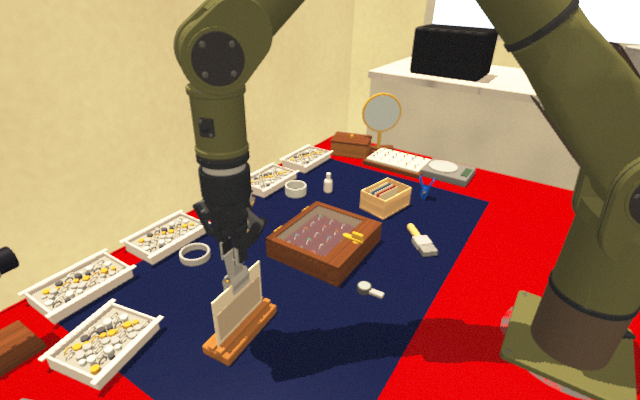

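The card's edge sits where it did at the start, the lips are at about z = 116 mm (10 mm deep) and centred on the card, and the measured contact force is small (under 2 N). I'm handing the job in.

```bash
python3 -c "
from plant import bot
print(bot.finish_job())"
```

```text
the job is handed in; nothing more can be done
None
```

I handed the job in at about t = 19.5 s, with the gripper still squeezing the clip open over the card; no verdict is reported.

- **Turnbutton:** I pinched the thumb ridge and twisted it clockwise to its stop. The moment rose to about 0.6 N m at 92° of tool turn. Afterwards the camera showed the tongue straight across the lid to within about 2.5°, with the lid shut.
- **Clip:** I squeezed it to its stop (finger opening steady at 21.5 mm), lifted it off the box wall, and lowered it over the middle of the card's top edge.
- **Depth and centring:** In the side camera the lips are at about z = 116 mm (readings 114 to 118), so the edge is about 10 mm deep. The clip is centred on the card's thickness to within about 0.5 mm in that view, with the jaws about 18 mm apart by specification. Along the edge it is about 1 mm off the middle.
- **Card:** The visible parts of its top edge match the start picture to within 1.5 mm. The last contact reading was under 2 N, little above the sensor's noise.
- **Everything else:** The last side view showed nothing else moved.

**Check that disagreed:** the two cameras differ by 2–3 mm across the card. I relied on the side camera, which sees both the clip and the card; by the top camera the card is about 1 mm off the clip's centre. Both are well inside the roughly 7 mm gap on each side.

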